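# Nip a plaster cast in the model clamp with the coaxial quick-and-fine drive

### The job

Clamp the plaster cast that lies loose on the bed of the model clamp, ready for sawing. With the large outer knob run the spring pad in only until it has pushed the cast home against the fence and just bears on it lightly; then do all the tightening with the small inner knob on top, until the pad's springs are about half compressed (about 14 N), and let go. Never press much harder than that, the plaster chips, and do not disturb the other things on the bench.

Things in the scene. Friction and masses are not known exactly. Their poses are not given: they have to be found in the camera images.
- outer_knob: coarse knob: black knurled collar, 50 mm across, 20 mm tall, on the gearbox at one end of the grey clamp. Origin: middle of its underside, 60 mm over the bench; z is the upright axis. Clockwise from above drives the pad at the cast, 10 mm a radian. Drag 0.30 N m, plus 0.010 N m for each N at the pad; stays where left. The knobs are geared together, the inner turning 5 times as far
- inner_knob: fine knob: knurled aluminium, 25 mm across, 24 mm tall, same axis, 3 mm above the outer knob. Origin: middle of its underside, 83 mm over the bench. Clockwise from above drives the pad at the cast, 2 mm a radian. Drag 0.06 N m, plus 0.002 N m for each N at the pad; stays where left
- pad: spring pad on the clamp's moving jaw: rubber-faced plate 46 mm wide, 20 mm tall. At the start its origin lies 90 mm along +y from the knobs' axis, at bench height; its face stands 8.7 mm farther along +y, 37 mm up. It moves along +y of its frame to the cast. Its springs give 4 N per mm (14 N at half stroke) and go solid at 7 mm
- cast: white plaster dental cast, about 60x70x29 mm, 85 g, lying loose on the clamp's bed (24 mm up), flat heel 3 to 9 mm off the fence, the grey upright bar across the bed's far end, which is set at a different place each time. Origin: centre of its underside; its x axis points roughly at the fence. It slides easily; once it is home the knobs stiffen
- next_cast: bystander: blue-grey plaster cast, 59x66x29 mm, on the bench behind the clamp. Origin: centre of its underside. Not to be moved. Also fixed on the bench, left of the clamp, and to be passed over or kept clear of: a microscope 0.36 m tall (about x 0.60, y 0.34) and a framed bench shield 0.25 m tall (about x 0.44, y 0.24)
- sliding_caliper: bystander: steel caliper, 61x150x10 mm, lying on the bench by the gearbox end of the clamp. Origin: centre of its underside. Not to be moved
- saw_pencil: bystander: pencil, 7 mm thick, 122 mm long, lying on the bench between the clamp and the robot. Origin: centre of its underside. Not to be moved
Things that resemble listed ones, but are neither listed nor needed, are in the scene too. Leave any green or purple look-alike of the cast alone.

How it is judged:
By the outcome, as a careful person would: the job done as asked, in the order asked, and still so for the second after the job is handed in, with the robot touching nothing.
It also fails if it takes over 56 s, if anything falls off the work surface, if the arm or the gripper's body presses on something with over 40 N, if the wrist force passes 120 N, or if a joint passes its speed limit or range.

### The arm

A 6-joint arm with a two-finger parallel gripper is mounted at the origin on a cart in front of the work surface, level with it; the furniture and walls round the work are solid. World frame = base frame: x ahead of the robot, y to its left, z up, the work surface at z = 0. Lengths are in m, angles in rad, forces in N, time in s.
With the tool pointing down it reaches from about 0.275 to 0.975 m from the base axis. Payload 8.4 kg.
Tool frame: the origin (TCP) lies at the very end of the fingers, on their centre line; the grasp point (between the pads) lies 19 mm behind it; z points along the fingers, y is the line along which they close (so a half turn about z gives the same grasp; the last joint's range is limited). The gripper opens to 92 mm and grips with 3 to 60 N. Pads are 20 mm wide; open, the fingers measure 128 mm over their backs; the gripper's body (75 mm by 189 mm) begins 69 mm behind the grasp point.
Start: joints at [1.262, 0.353, 1.633, -0, 1.155, -0.002], TCP at [0.189, 0.596, 0.215] pointing down, gripper open.
Joint ranges: [-2.63, 2.63], [-0.92, 2.1], [0.06, 2.66], [-1.3, 4.44], [0, 2.69], [-3.02, 3.02]. Speed limits (rad/s): [2.22, 2.22, 2.79, 3.14, 3.14, 3.14].

### API

Orientations are given as a rotation vector (axis times angle).
In Python, from rig import robot, effector, solve_ik, get_image, calibration, sign_off gives the robot as it stands. Calls block until the motion is done:
- robot.reach(position, orientation): joint-space move of the TCP to a pose.
- robot.move_straight(position, rot=None, max_speed=0.15): straight line of the TCP; rot=None keeps the orientation; max_speed is the mean speed in m/s.
- robot.goto_joints(angles): joint-space move.
- effector.gripper_open() and effector.close(squeeze=None): open the fingers fully, or close them until they stop; squeeze is the grip in N (None keeps the last).
- robot.hold(seconds).
- solve_ik(position, orientation): joint angles nearest the present ones, or None.
- robot.get_state(): the state.
- get_image(name): name is "scene" or "top"; returns the picture (400x640x3 uint8, red, green, blue); there is no depth.
- calibration(name): a dict with "vfov" (degrees; the focal length in pixels is half the picture's height over the tangent of half this angle, whatever the lens; pixels are square), "cx", "cy" (the principal point, pixels), "cam_to_world" (4x4, takes a point from camera to world coordinates). Camera axes: x right, y down, z forward; pixel columns grow to the right and rows downward; lengths in m; the calibration is good to about 2 mm. A picture is of the moment at which its call begins. calibration takes no time and is no camera call.
A pose or a line that the arm cannot do raises robot.IKError and nothing moves.
- sign_off(): hands the job in; it is judged then, once.
The state is a dict: "clock": time; "joints": joint angles; "qvel": joint speeds; "joint_torque": joint torques, N m; "tool_pos": TCP position; "tool_rot": TCP orientation; "wrist_force": force on the tool from outside, world axes, zero at the start; "torque": the same for the moment, N m; "opening": finger opening in m; "grip_force": force on a finger pad.
Only numpy, scipy, OpenCV 4.12 (cv2) and the standard library are available. Lean on these libraries where they do the work, as an engineer would, in place of code of your own. Each camera call takes 0.05 s, during which the arm holds its last target. There are 200 camera calls.

## Working session

There is one attempt and no reset: what is moved stays moved. The work goes in short steps, each a Python script; the robot and the scene stay as the last script left them, time stands still between calls to the robot, and variables do not carry over. Pictures are saved under pics/ and viewed, at most 10 in all, crops included, and the job is handed in when it is done.

```bash
ls; mkdir -p pics
python3 - <<'E'
from rig import *
import cv2,numpy as np
for n in("scene","top"):
    im=get_image(n); cv2.imwrite(f"pics/{n}0.png",im[:,:,::-1]); c=calibration(n); print(n,c["vfov"],c["cx"],c["cy"]);print(np.round(c["cam_to_world"],3))
print(robot.get_state())
E
```

```text
pics
scene 57.44589272488531 318.0029007347624 209.47747020693222
[[-0.965  0.219 -0.145  0.649]
 [ 0.263  0.813 -0.52   0.36 ]
 [ 0.004 -0.54  -0.842  0.785]
 [ 0.     0.     0.     1.   ]]
top 48.47586433551829 316.2218872572437 205.46321793651265
[[ 0.003 -0.993  0.115  0.412]
 [-1.    -0.002  0.009 -0.068]
 [-0.009 -0.115 -0.993  0.917]
 [ 0.     0.     0.     1.   ]]
{'clock': 0.1, 'joints': array([ 1.26161303e+00,  3.53592153e-01,  1.63405714e+00,  3.57216551e-05,
        1.15518464e+00, -2.40943019e-03]), 'qvel': array([-0.00049134, -0.00018787, -0.00261869,  0.00121937, -0.0020223 ,
        0.00085197]), 'joint_torque': array([-1.86590856e-03, -5.94898868e+01, -3.34930980e+01,  6.98184804e-02,
        1.83987489e-02, -8.46394323e-05]), 'tool_pos': array([0.18860032, 0.59540105, 0.2139316 ]), 'tool_rot': array([-4.79979888e-01, -3.10448178e+00,  1.91809068e-03]), 'wrist_force': array([-0.80230268,  0.3155186 , -0.60263038]), 'torque': array([ 0.03310317, -0.05672961, -0.06328659]), 'grip_force': 0.0, 'opening': 0.09181073102691169}
```

View pics/scene0.png

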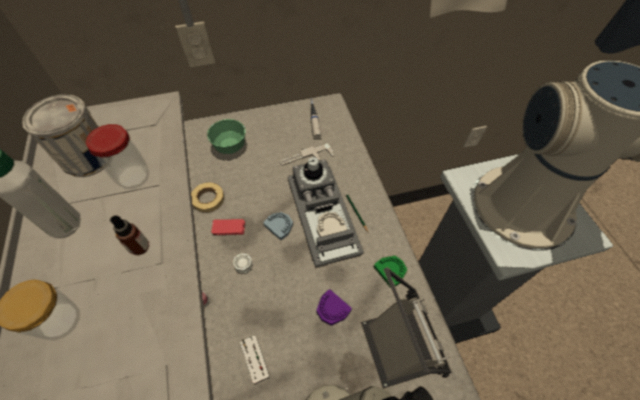

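View pics/top0.png

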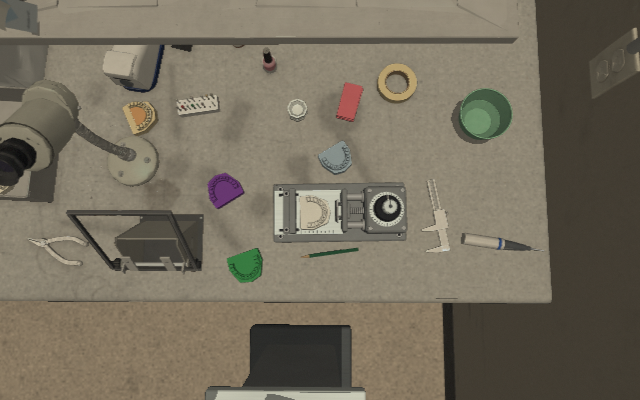

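```bash
cat > h.py <<'E'
from rig import *
import cv2,numpy as np
from scipy.spatial.transform import Rotation as R
def ray(n,u,v):
    c=calibration(n); f=200/np.tan(np.radians(c["vfov"]/2)); T=np.array(c["cam_to_world"])
    return T[:3,3],T[:3,:3]@np.array([(u-c["cx"])/f,(v-c["cy"])/f,1])
def onz(n,u,v,z):
    o,d=ray(n,u,v); return o+d*(z-o[2])/d[2]
def proj(n,p):
    c=calibration(n); f=200/np.tan(np.radians(c["vfov"]/2)); q=np.linalg.inv(c["cam_to_world"])@np.append(p,1)
    return c["cx"]+f*q[0]/q[2],c["cy"]+f*q[1]/q[2]
E
python3 - <<'E'
from h import *
a=cv2.imread("pics/top0.png")[170:255,262:422]; b=cv2.imread("pics/scene0.png")[145:275,270:370]
a=cv2.resize(a,None,fx=5,fy=5,interpolation=2); cv2.imwrite("pics/a.png",a)
cv2.imwrite("pics/b.png",cv2.resize(b,None,fx=4.6,fy=4.6,interpolation=2))
E
```

```text
(no output)
```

View pics/a.png

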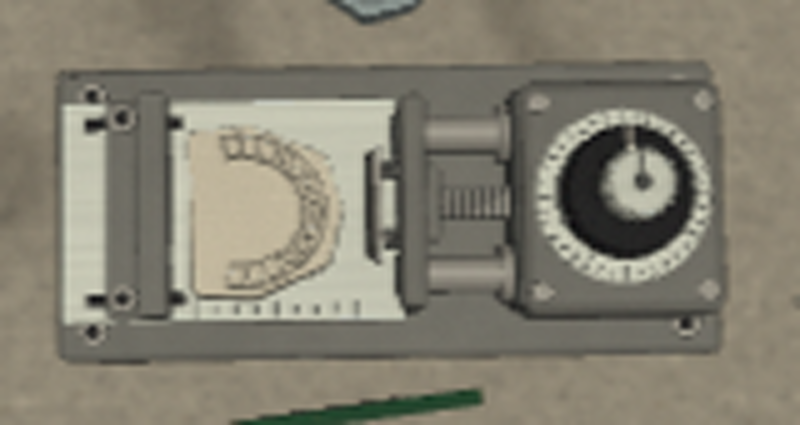

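View pics/b.png

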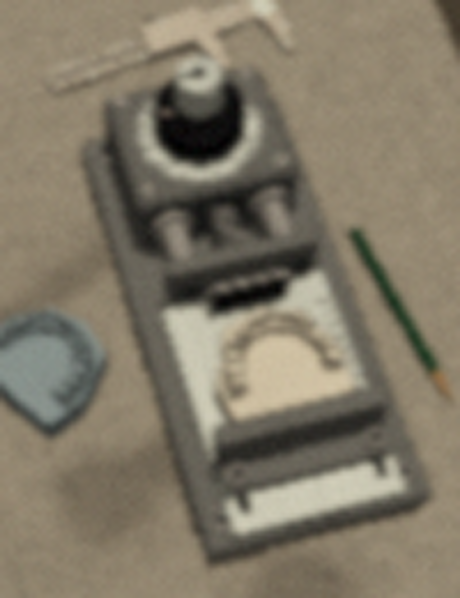

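The top crop shows the clamp lying along y. The black outer knob is at about (387.4,208.4), the inner knob top at about (390.2,206.2), the pad face at column 335.6, and the cast nose at about 330.5. The scene crop confirms the same layout, with the fence at the near (+y) end. Next I'll compute positions and IK.

Run:
```python
from h import *
im=cv2.imread("pics/top0.png")
g=im.max(2); m=np.zeros_like(g); m[190:230,368:408]=(g[190:230,368:408]<60)*255
cs,_=cv2.findContours(m,0,2); c=max(cs,key=cv2.contourArea); (u,v),r=cv2.minEnclosingCircle(cv2.convexHull(c)); print("outer px",u,v,r)
print("outer .08",onz("top",u,v,.08),"r mm",r*.85/.444, "inner .107",onz("top",390.2,206.2,.107),"dial .06",onz("top",387.4,209,.06))
for p in((335.6,212),(331,212),(300,212),(296,212),(330,212)): print(p,onz("top",*p,.037)[:2],onz("top",*p,.053)[:2])
ax=onz("top",u,v,.08)
for yaw in np.arange(-3.2,3.2,.4):
    q=solve_ik([ax[0],ax[1],.2],(R.from_euler('z',yaw)*R.from_rotvec([np.pi,0,0])).as_rotvec()); print(round(yaw,2),None if q is None else np.round(q,2))
```

```text
outer px 386.8261413574219 207.99325561523438 13.173954010009766
outer .08 [ 0.50466031 -0.19404864  0.08      ] r mm 25.22040745159527 inner .107 [ 0.50499185 -0.19619901  0.107     ] dial .06 [ 0.50491528 -0.19814574  0.06      ]
(335.6, 212) [ 0.50114705 -0.09863254] [ 0.49952612 -0.09807297]
(331, 212) [ 0.50112353 -0.08948295] [ 0.49950303 -0.08908979]
(300, 212) [ 0.5009649  -0.02778042] [ 0.49934728 -0.02850948]
(296, 212) [ 0.50094441 -0.01981344] [ 0.49932717 -0.0206874 ]
(330, 212) [ 0.50111841 -0.0874937 ] [ 0.49949801 -0.08713671]
-3.2 [-0.37  0.24  1.83  0.    1.07 -1.88]
-2.8 [-0.37  0.24  1.83  0.    1.07 -2.28]
-2.4 [-0.37  0.24  1.83 -0.    1.07 -2.68]
-2.0 None
-1.6 [-0.37  0.24  1.83 -0.    1.07  2.8 ]
-1.2 [-0.37  0.24  1.83 -0.    1.07  2.4 ]
-0.8 [-0.37  0.24  1.83  0.    1.07  2.  ]
-0.4 [-0.37  0.24  1.83 -0.    1.07  1.6 ]
-0.0 [-0.37  0.24  1.83 -0.    1.07  1.2 ]
0.4 [-0.37  0.24  1.83 -0.    1.07  0.8 ]
0.8 [-0.37  0.24  1.83  0.    1.07  0.4 ]
1.2 [-0.37  0.24  1.83 -0.    1.07  0.  ]
1.6 [-0.37  0.24  1.83 -0.    1.07 -0.4 ]
2.0 [-0.37  0.24  1.83  0.    1.07 -0.8 ]
2.4 [-0.37  0.24  1.83  0.    1.07 -1.2 ]
2.8 [-0.37  0.24  1.83  0.    1.07 -1.6 ]
```

```bash
cat >> h.py <<'E'
AX=np.array([.505,-.1965])
def down(yaw): return (R.from_euler('z',yaw)*R.from_rotvec([np.pi,0,0])).as_rotvec()
def st(t=""):
    s=robot.get_state(); print(t,round(s["clock"],2),"p",np.round(s["tool_pos"]*1e3,1),"q6",round(s["joints"][5],3),"F",np.round(s["wrist_force"],2),"M",np.round(s["torque"],3),"op",round(s["opening"]*1e3,1),"g",round(s["grip_force"],1)); return s
def twist(dq):
    q=robot.get_state()["joints"].copy(); q[5]+=dq; robot.goto_joints(q)
E
python3 - <<'E'
from h import *
p=robot.get_state()["tool_pos"]
robot.reach([p[0],p[1],.45],robot.get_state()["tool_rot"]); st()
robot.reach([*AX,.45],down(3.1)); st()
robot.reach([*AX,.15],down(3.1)); st()
robot.move_straight([*AX,.12]); st()
cv2.imwrite("pics/c.png",cv2.resize(np.vstack([get_image("top")[150:280,250:450],get_image("scene")[130:260,230:430]])[:,:,::-1],None,fx=2.2,fy=2.2,interpolation=2))
E
```

```text
1.03 p [188.5 595.  448.1] q6 -0.002 F [-0.77 -0.26 -0.6 ] M [-0.019 -0.045 -0.001] op 91.7 g 0.0
 4.03 p [ 505.3 -195.9  450. ] q6 -1.903 F [-0.85  0.95  1.38] M [-0.016  0.004  0.01 ] op 91.8 g 0.0
 5.17 p [ 506.2 -196.9  151.2] q6 -1.903 F [-0.01  0.85 -0.59] M [ 0.008 -0.002 -0.008] op 91.8 g 0.0
 5.53 p [ 505.2 -196.6  120.5] q6 -1.903 F [-0.36 -0.31 -0.4 ] M [ 0.037  0.013 -0.014] op 92.3 g 0.0
```

View pics/c.png

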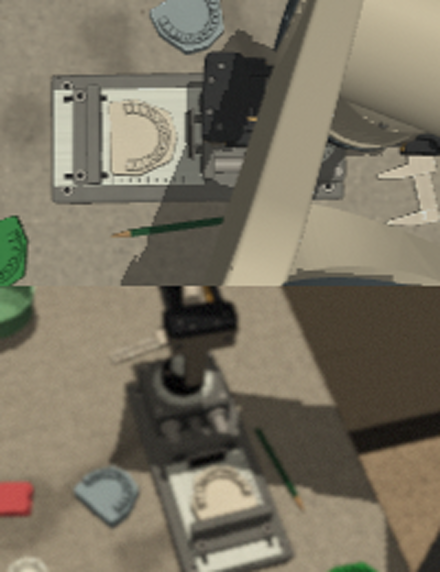

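In the top half of the picture the cast, pad and fence stay visible past the arm. The scene view shows the open fingers above the knobs, clear of everything. I'll descend and grip lightly to check centring.

Run:
```python
from h import *
robot.move_straight([*AX,.064]); st("down")
effector.close(5); st("c5")
```

```text
down 6.15 p [ 505.3 -196.6   64.5] q6 -1.903 F [-0.22 -0.81  0.43] M [-0.004 -0.001  0.02 ] op 91.4 g 0.0
c5 6.88 p [ 505.1 -197.2   64.2] q6 -1.903 F [-1.17 -5.17  1.32] M [-0.954  0.251 -0.027] op 49.9 g 5.0
```

Run:
```python
from h import *
for y in(-.198,-.1986):
    robot.move_straight([AX[0],y,.064]); s=st(y)
    if abs(s["wrist_force"][1])<2.5: break
effector.close(35); st("c35")
for i in range(3): twist(.1); st(i)
```

```text
-0.198 7.12 p [ 505.1 -197.4   64.1] q6 -1.906 F [0.68 4.04 3.18] M [ 0.835 -0.013 -0.044] op 50.0 g 5.0
-0.1986 7.38 p [ 505.  -197.5   64.1] q6 -1.907 F [-0.08  8.94  5.04] M [ 1.52  -0.154 -0.035] op 49.7 g 5.0
c35 7.59 p [ 505.  -197.4   64.1] q6 -1.907 F [0.48 7.18 4.9 ] M [ 1.601 -0.194  0.01 ] op 48.8 g 35.0
0 7.84 p [ 505.1 -197.2   64.1] q6 -1.809 F [-0.2   3.31  3.44] M [ 0.619 -0.049 -0.111] op 49.0 g 35.0
1 8.09 p [ 505.1 -197.1   64.1] q6 -1.713 F [0.52 2.66 3.04] M [ 0.624 -0.067 -0.075] op 48.6 g 35.0
2 8.34 p [ 505.1 -197.    64.1] q6 -1.618 F [0.14 4.06 2.34] M [ 0.752 -0.172 -0.059] op 48.6 g 35.0
```

```bash
cat >> h.py <<'E'
# sub-pixel x shift of a template patch (u0:u1,v0:v1 in reference top0.png) in the present top picture
REF=cv2.imread("pics/top0.png")
def shift(im,u0,u1,v0,v1,m=16):
    k=8; up=lambda a:cv2.resize(cv2.GaussianBlur(a,(0,0),.6),None,fx=k,fy=k,interpolation=2)
    t=up(REF[v0:v1,u0:u1]); s=up(im[v0-1:v1+1,u0-m:u1+m])
    r=cv2.matchTemplate(s,t,cv2.TM_CCOEFF_NORMED); _,b,_,(x,y)=cv2.minMaxLoc(r)
    return round(x/k-m,2),round(y/k-1,2),round(b,3)
def look():
    im=get_image("top")[:,:,::-1].copy()
    print("   cast",shift(im,299,332,194,232),"pad",shift(im,333,349,196,230),"fence",shift(im,282,297,188,235,4)); return im
E
python3 - <<'E'
from h import *
cv2.imwrite("pics/t1.png",look())
s=robot.get_state(); print(s["joint_torque"][5],s["torque"]); robot.hold(.1); s=robot.get_state(); print(s["joint_torque"][5],s["torque"])
for i in range(3):
    twist(.2); st(i); print(robot.get_state()["joint_torque"][5]); look()
E
```

```text
cast (-0.12, 0.0, 0.924) pad (-1.25, -0.12, 0.8) fence (-0.25, 0.0, 0.976)
0.07647525519132614 [ 0.85684261 -0.13465992 -0.00613486]
-0.024810215109027922 [ 0.90226828 -0.21495609  0.00644596]
0 8.8 p [ 505.3 -196.7   64.1] q6 -1.418 F [1.18 5.49 3.6 ] M [ 0.903 -0.235 -0.108] op 48.9 g 35.0
0.226673218421638
   cast (-0.25, 0.0, 0.914) pad (-2.38, 0.0, 0.792) fence (-0.25, 0.0, 0.975)
1 9.16 p [ 505.5 -196.5   64.1] q6 -1.22 F [1.19 5.4  1.76] M [ 0.971 -0.283 -0.198] op 49.0 g 35.0
0.2257567411288619
   cast (-0.5, 0.0, 0.843) pad (-3.38, 0.0, 0.799) fence (-0.25, 0.0, 0.975)
2 9.52 p [ 505.7 -196.3   64.1] q6 -1.022 F [1.35 5.3  1.78] M [ 0.892 -0.351 -0.176] op 48.7 g 35.0
0.22528333123773336
   cast (-1.0, 0.0, 0.687) pad (-4.38, 0.12, 0.813) fence (-0.25, 0.0, 0.976)
```

```bash
cat >> h.py <<'E'
def look2():
    im=get_image("top")[:,:,::-1].copy()
    print("   heel",shift(im,298,320,194,232),"pad",shift(im,333,349,196,230)); return im
E
python3 - <<'E'
from h import *
for i in range(3):
    twist(.1); s=robot.get_state(); print(round(s["joints"][5],3),np.round(s["joint_torque"][5],3),np.round(s["torque"][2],3)); im=look2()
cv2.imwrite("pics/d.png",cv2.resize(im[180:245,262:372],None,fx=5,fy=5,interpolation=2)); st()
E
```

```text
-0.926 0.471 -0.092
   heel (0.0, 0.0, 0.993) pad (-5.0, 0.0, 0.841)
-0.829 0.337 0.033
   heel (-0.25, 0.0, 0.906) pad (-5.38, 0.0, 0.832)
-0.731 0.336 0.013
   heel (-0.62, 0.0, 0.928) pad (-6.0, 0.0, 0.859)
 10.47 p [ 506.  -196.1   64.1] q6 -0.732 F [2.39 4.51 2.62] M [ 0.858 -0.348 -0.025] op 48.8 g 35.0
```

View pics/d.png

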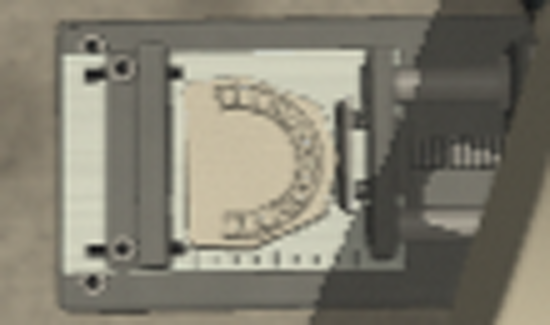

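The picture shows the pad (column ~345) now touching the cast nose, and the heel (188) still about 16 crop px, roughly 6 mm, off the fence (172). I'll continue in small steps and watch the torque.

Run:
```python
from h import *
def step(d):
    twist(d); s=robot.get_state(); t=s["joint_torque"][5]; print(round(s["clock"],2),round(s["joints"][5],3),round(t,3),np.round(s["torque"][2],3)); return t
for i in range(3): step(.1); look2()
b=[]
for i in range(8):
    t=step(.05); b.append(t); look2()
    if i>=2 and t>np.median(b[1:-1])+.02: break
```

```text
10.72 -0.634 0.336 -0.007
   heel (-0.62, 0.0, 0.862) pad (-6.38, 0.0, 0.849)
11.02 -0.537 0.388 -0.03
   heel (-0.88, 0.0, 0.801) pad (-7.0, -0.12, 0.881)
11.32 -0.439 0.372 0.013
   heel (-0.75, 0.0, 0.752) pad (-7.5, 0.0, 0.862)
11.62 -0.391 0.291 0.144
   heel (-0.62, 0.0, 0.72) pad (-7.62, 0.0, 0.862)
11.92 -0.343 0.289 0.153
   heel (-0.5, 0.0, 0.689) pad (-7.88, 0.0, 0.886)
12.22 -0.295 0.328 0.155
   heel (-0.5, 0.0, 0.664) pad (-8.25, 0.0, 0.888)
```

```bash
cat >> h.py <<'E'
def ext(im):
    a=im[195:232,280:350].astype(float); m=(a[:,:,2]-a[:,:,0]); w=m.copy()
    # subpixel heel and nose edges from profile averaged over rows in R-B
    p=w[8:28].mean(0); pk=np.median(p[22:32]); bg=p[2:12].mean()
    n=(p-bg)/(pk-bg); i=np.where(n>.5)[0]; h=i[0]-(n[i[0]]-.5)/(n[i[0]]-n[i[0]-1])
    q=np.where(n[:i[-1]+1]>.5)[0][-1]; e=q+(n[q]-.5)/(n[q]-n[q+1])
    print("   heel col",round(280+h,2),"nose col",round(280+e,2))
E
python3 - <<'E'
from h import *
ext(REF); ext(cv2.imread("pics/t1.png")); im=get_image("top")[:,:,::-1].copy(); ext(im); st()
cv2.imwrite("pics/e.png",im); cv2.imwrite("pics/e2.png",cv2.resize(im[180:245,262:372],None,fx=6,fy=6,interpolation=2))
E
```

```text
heel col 299.51 nose col 328.84
   heel col 299.51 nose col 328.84
   heel col 296.59 nose col 325.53
 12.32 p [ 506.7 -196.    64.1] q6 -0.295 F [2.14 4.47 1.66] M [ 0.76  -0.288  0.071] op 48.9 g 35.0
```

View pics/e2.png

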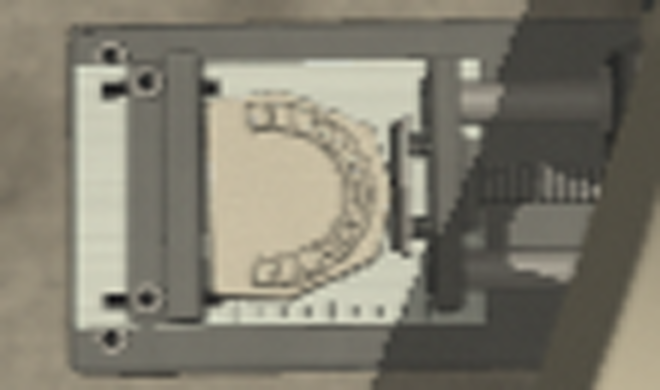

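The heel (crop column ~207) now lies practically against the fence (~203), and the pad plate is on the nose. I'll take finer steps, tracking the heel column, torque and pad-to-carriage spacing.

```bash
cat >> h.py <<'E'
def comp(im): print("   plate",shift(im,332,340,198,226),"carriage",shift(im,341,349,190,206)) ; ext(im)
E
python3 - <<'E'
from h import *
comp(cv2.imread("pics/t1.png")); comp(cv2.imread("pics/e.png"))
for i in range(3):
    twist(.05); s=robot.get_state(); print(round(s["clock"],2),round(s["joints"][5],3),round(s["joint_torque"][5],3),np.round(s["torque"][2],3)); im=get_image("top")[:,:,::-1].copy(); comp(im)
    if s["joint_torque"][5]>.36: break
E
```

```text
plate (-1.38, -0.12, 0.778) carriage (12.75, -1.0, 0.549)
   heel col 299.51 nose col 328.84
   plate (-8.12, 0.12, 0.946) carriage (-8.25, 0.0, 0.589)
   heel col 296.59 nose col 325.53
12.57 -0.246 0.289 0.152
   plate (-8.25, 0.12, 0.945) carriage (-8.38, -0.12, 0.523)
   heel col 296.38 nose col 325.39
12.87 -0.197 0.293 0.116
   plate (-8.38, 0.12, 0.943) carriage (-8.5, -0.38, 0.544)
   heel col 296.2 nose col 325.24
13.17 -0.148 0.304 0.13
   plate (-8.5, 0.12, 0.92) carriage (-9.0, 0.0, 0.611)
   heel col 296.18 nose col 325.14
```

Run:
```python
from h import *
twist(.05); s=robot.get_state(); print(round(s["clock"],2),round(s["joints"][5],3),round(s["joint_torque"][5],3),np.round(s["torque"][2],3)); im=get_image("top")[:,:,::-1].copy(); comp(im); cv2.imwrite("pics/f.png",im); st()
```

```text
13.47 -0.099 0.341 0.167
   plate (-8.5, 0.25, 0.907) carriage (-9.25, -0.12, 0.582)
   heel col 296.16 nose col 325.14
 13.52 p [ 506.9 -196.1   64.1] q6 -0.099 F [1.62 5.63 0.85] M [ 0.725 -0.251  0.153] op 49.1 g 35.0
```

The cast and plate have stopped (heel 296.2) while the carriage still advances and the torque has risen, so the cast is home with about 4 N on it. I'll let go and move to the inner knob.

Run:
```python
from h import *
effector.gripper_open(); st("open")
r=robot.get_state()["tool_rot"]; C=[.5066,-.1973]
robot.move_straight([*C,.0875]); st("up"); comp(get_image("top")[:,:,::-1].copy())
effector.close(5); st("c5")
```

```text
open 14.28 p [ 506.9 -196.1   64.1] q6 -0.098 F [-0.69 -0.35 -0.95] M [-0.102  0.043  0.037] op 91.9 g 0.0
up 14.59 p [ 507.3 -197.6   88. ] q6 -0.1 F [ 0.96 -0.04 -0.93] M [-0.03 -0.01 -0.02] op 91.9 g 0.0
   plate (-8.5, 0.25, 0.91) carriage (-9.25, -0.12, 0.577)
   heel col 296.15 nose col 325.14
c5 15.66 p [ 506.6 -197.3   87.5] q6 -0.1 F [-0.76 -0.78  0.27] M [-0.071  0.122 -0.066] op 24.8 g 5.0
```

Run:
```python
from h import *
effector.close(20); st("c20")
for i in range(4):
    twist(.25); s=robot.get_state(); print(round(s["clock"],2),round(s["joints"][5],3),round(s["joint_torque"][5],4),np.round(s["torque"][2],3)); im=get_image("top")[:,:,::-1].copy(); comp(im)
st(); cv2.imwrite("pics/g.png",im)
```

```text
c20 15.88 p [ 506.5 -197.3   87.5] q6 -0.1 F [-0.88 -0.04  0.35] M [-0.064  0.119  0.009] op 23.9 g 20.0
16.23 0.146 0.5545 -0.055
   plate (-8.62, 0.12, 0.909) carriage (-9.38, 0.0, 0.537)
   heel col 296.17 nose col 325.12
16.62 0.389 0.5568 -0.061
   plate (-8.75, 0.12, 0.909) carriage (-9.62, -0.25, 0.563)
   heel col 296.15 nose col 325.04
17.01 0.633 0.5437 -0.038
   plate (-8.75, 0.12, 0.873) carriage (-9.88, 0.0, 0.609)
   heel col 296.13 nose col 325.04
17.4 0.876 0.5424 -0.046
   plate (-8.88, 0.12, 0.843) carriage (-10.25, -0.12, 0.534)
   heel col 296.14 nose col 325.03
 17.45 p [ 506.6 -197.4   87.5] q6 0.876 F [ 0.12 -0.48 -0.04] M [-0.186  0.11  -0.032] op 24.5 g 20.0
```

Run:
```python
from h import *
twist(.27); s=st(); comp(get_image("top")[:,:,::-1].copy())
effector.gripper_open(); robot.move_straight([.5066,-.1973,.2]); robot.reach([.45,-.3,.35],robot.get_state()["tool_rot"]); st()
im=get_image("top")[:,:,::-1].copy(); comp(im); cv2.imwrite("pics/i.png",im); cv2.imwrite("pics/i2.png",cv2.resize(np.vstack([im[140:270,230:450],get_image("scene")[130:260,230:450,::-1]]),None,fx=2.3,fy=2.3,interpolation=2))
```

```text
17.81 p [ 506.6 -197.4   87.5] q6 1.139 F [ 1.11 -0.86 -0.3 ] M [-0.141  0.172 -0.061] op 24.2 g 20.0
   plate (-9.0, 0.0, 0.809) carriage (16.0, 1.0, 0.535)
   heel col 296.13 nose col 324.99
 20.62 p [ 449.7 -299.3  348.2] q6 0.934 F [ 0.47 -0.59 -0.23] M [0.028 0.178 0.009] op 91.4 g 0.0
   plate (-9.0, 0.0, 0.81) carriage (-10.38, 0.0, 0.538)
   heel col 296.11 nose col 324.99
```

View pics/i2.png

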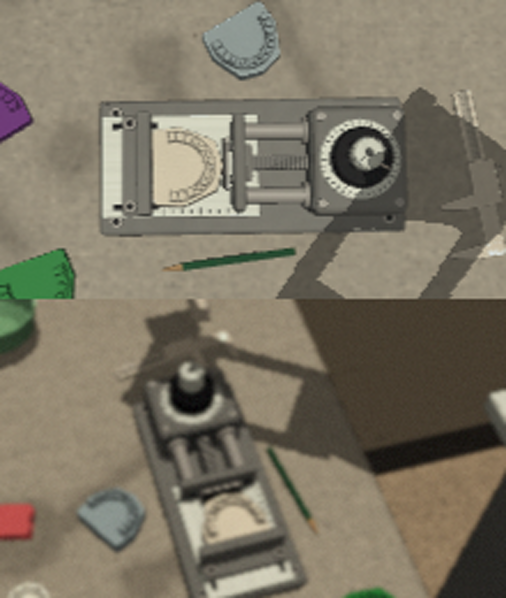

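Run:
```python
from h import *
A=REF; 
for n in("e","f","g","i"):
    B=cv2.imread(f"pics/{n}.png")
    print(n,"carr top",shift(B,338,348,188,195),"carr bot",shift(B,338,348,225,233),"plate",shift(B,333,339,199,204),shift(B,333,339,219,224))
for n,B in(("ref",A),("i",B)):
    for r in (191,192,201,220,221,229): print(n,r,B[r,318:352].mean(1).astype(int))
```

```text
e carr top (-8.62, 0.5, 0.912) carr bot (-8.5, -1.0, 0.826) plate (-8.0, 0.0, 0.983) (-8.25, -0.25, 0.946)
f carr top (-9.62, 0.5, 0.911) carr bot (-9.5, -1.0, 0.851) plate (-8.25, 0.0, 0.977) (-9.12, -0.62, 0.943)
g carr top (-10.5, 0.38, 0.908) carr bot (6.88, -1.0, 0.906) plate (-8.5, 0.0, 0.883) (-9.25, -0.62, 0.931)
i carr top (-10.62, 0.5, 0.908) carr bot (-10.88, -1.0, 0.959) plate (-8.62, 0.25, 0.853) (-9.25, -0.62, 0.931)
ref 191 [186 187 186 185 186 185 185 185 186 186 185 185 186 186 186 185 185 186
 186 185 185 185 166  87  85 103 105 103  96  94 108 109 108 107]
ref 192 [192 191 192 192 191 192 192 192 192 191 191 191 191 191 191 191 190 190
 190 192 190 190 164  62  84 103 105 103  96  95 108 108 108 107]
ref 201 [137 162 129 143 142 177 178 176 164 154 186 187 187 186 186 187 163  40
  91 150 159 167  96  68  76 101 105 101  91  87 108 109 109 109]
ref 220 [134 130 142 135 112 129 121 162 179 165 151 191 190 190 189 191 171  79
  49 103 167 190 180 131  67 100 105 104  99  95 108 109 110 108]
ref 221 [130 160 156 142 142 117 161 179 180 166 143 191 190 189 189 189 179 
[... 386 characters left out ...]
05 206 206 205 206 205 206 204 178  77 104 114 112 110
 146 202 202 201 203 188 113 114 114 113 113 115 115 115 116 114]
i 201 [150 190 190 190 182 171 199 190 135  91 149 140 104  81 101 112 113 107
 137 198 199 201 201 184 113 117 118 116 117 116 116 117 117 116]
i 220 [105 113 141 159 191 189 173 130 106  52 112 180 179  76  87 110 112 109
 121 175 203 203 202 201 177 115 115 116 116 116 117 117 117 117]
i 221 [169 143 158 192 191 180 155 181 180  60 115 158 103  61  85 110 112 109
 101 115 141 141 141 140 129 101  96  80  83  84  84  89  88  90]
i 229 [205 205 205 205 206 205 205 205 204 204 204 204 183  89  81 108 112 109
 110 155 203 203 203 202 181 118 119 117 118 115 116 116 117 116]
```

The final picture shows the cast against the fence, the arm clear, and the caliper, pencil and blue-grey cast where they were. The plate moved about 17.15 mm and the carriage about 20.56 mm, so the springs are compressed about 3.4 mm, or about 13.6 N. I'm handing it in.

```bash
python3 -c "
from h import *
print(sign_off())"
```

```text
the job is handed in; nothing more can be done
None
```

The cast is clamped home against the fence: the outer knob brought the pad to a light bearing (about 4 N), the inner knob did the rest to an estimated 13–14 N, and the job was handed in with the arm clear.

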